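Turn the cabochons over between two trays

TASK

Turn the two stones polished face up without touching them: put the empty tray squarely on their tray as it lies, mouth to mouth, then turn the closed pair upside down in hand (stand it on end to change your grip if you need to), never letting it topple. Leave it lying flat on the cork mat, the stones now in the tray that was empty and the emptied tray squarely on top as a cover, and disturb nothing else on the plank.

Things in the scene. Friction and masses are not known exactly. Their poses are not given: they have to be found in the camera images.
- mat: Fixed cork mat, 240 (own x) x 460 (own y) x 3 mm, flat on the plank (plank top at world z = 0), near the middle. Origin at the centre of its underside; its top is 3 mm above.
- stone_tray: Loose dark walnut tray with the stones, mouth up on the mat: 100 (own x) x 60 (own y) x 25 mm high, flat outside faces, about 0.1 kg. Two pockets, centres at own x = +24 and -24 mm, each 44 x 52 mm, 12 mm deep; walls and divider 4 mm, floor 13 mm. Origin: centre of its underside; own z points from floor to mouth (up at the start, down when turned over).
- empty_tray: The same tray, empty, upside down on the mat some 240 mm away. Origin: centre of its mouth (rim plane, on the mat at the start); own x along its 100 mm length; own z from mouth to its outer floor face, 25 mm away (up now, down when turned over). Capped, its origin is 25 mm above stone_tray's, ends either way. Flat rims, no interlock; the closed pair, 100 x 60 x 50 mm, can stand on its 60 x 50 end.
- stone_1: Pale agate cabochon, a round disc 38 mm across, 11 mm thick, about 30 g, slippery, loose in one pocket: one side a flat back 38 mm across, the other the polished face, domed to a 20 mm flat in the middle. Starts face down. Origin: centre of the polished face; own z from face to back (up at the start, down when turned). Too wide to turn over by itself in the closed pair.
- stone_2: The same kind of stone in the other pocket of stone_tray; same origin and axes.
- tackle_box: Bystander: closed blue plastic tackle box, 270 x 154 x 135 mm high, 1.4 kg, to the right of the mat. Origin at the centre of its underside.
- stand: Bystander: white ceramic ring stand, 60 mm across, 20 mm high, beyond the mat. Origin at the centre of its underside.
- quartz: Bystander: rose quartz ball 70 mm across resting loose on the stand. Origin at its lowest point at the start.
- tweezers: Bystander: stainless tweezer set, 140 x 84 x 13 mm high, lying beyond the mat. Origin at the centre of its underside.
- magnifier: Bystander: fixed black base of the magnifier, 100 x 130 mm, with a post, 222 mm high overall, to the left of the mat. Origin at the centre of its underside.
- lens (a point): Bystander: centre of the magnifier's 102 mm lens, level, 200 mm above the plank, on a swing arm that turns stiffly about the post 165 mm away.

How it is judged:
By the outcome, as a careful person would: the job done as asked, in the order asked, and still so for the second after the job is handed in, with the robot touching nothing.
It also fails if it takes over 69 s, if anything falls off the work surface, if the arm or the gripper's body presses on something with over 40 N, if the wrist force passes 120 N, or if a joint passes its speed limit or range.

ROBOT

A 7-joint arm with a two-finger parallel gripper is mounted at the origin on the work surface. World frame = base frame: x ahead of the robot, y to its left, z up, the work surface at z = 0. Lengths are in m, angles in rad, forces in N, time in s.
With the tool pointing down it reaches from about 0.425 to 1.025 m from the base axis. Payload 9.4 kg.
Tool frame: the origin (TCP) lies at the very end of the fingers, on their centre line; the grasp point (between the pads) lies 19 mm behind it (ctrl.hold_point_z is the distance from the TCP to the grasp point, in m); z points along the fingers, x is the direction in which the jaws open and shut, and the axes are right-handed (so a half turn about z gives the same grasp; the last joint's range is limited). The gripper opens to 93 mm and grips with 3 to 60 N. Pads are 15 mm wide; open, the fingers measure 128 mm over their backs; the gripper's body (75 mm by 188 mm) begins 65 mm behind the grasp point.
Start: joints at [1.201, 0.599, -0.003, 1.599, 0.002, 0.943, -0.08], TCP at [0.209, -0.694, 0.219] pointing down, gripper open.
Joint ranges: [-2.57, 2.57], [-0.35, 1.97], [-1.29, 1.29], [0.11, 2.56], [-1.05, 4.19], [0.11, 1.86], [-2.63, 2.63]. Speed limits (rad/s): [2.22, 2.22, 3.01, 3.01, 3.14, 3.14, 3.14].

INTERFACE

Orientations are given as a rotation vector (axis times angle).
In Python, from bench import ctrl gives the robot as it stands.
- The arm moves only by the tool servo_tool, never from a script. Its argument "increments" is a list of rows, each an object with "dp": the shift along the tool's x, y, z in mm, a list of three; "angular": the turn, a rotation vector about the tool's x, y, z in degrees, a list of three; "claw": the finger opening in mm, from 0 to 93. A call has 1 to 20 rows; each row is the pose to reach, as a shift and turn from the pose commanded when the call began, along the tool's axes at that moment; what a row does not reach only later rows make up. A row lasts 1/10 s, in which the tool goes at most 50 mm and 8.59 degrees, less where a joint would pass 70% of its speed; a pose out of reach is approached as far as the arm can. A call with a gripper value outside its range is refused whole. The fingers move at their own pace and stop on an object; "newtons" is the grip in N (left out, the last holds). Time passes only in rows, so rows that repeat a pose let the fingers close. It gives the time, the measured TCP pose, the force and the opening at its end, in the units of the state.
- ctrl.sense(): the state, without advancing time (a new reading comes with each control period).
- ctrl.snapshot(name): name is "scene" or "top" or "wrist"; returns (picture, depth): 480x640x3 uint8, blue, green, red; 480x640 float32, m along the optical axis (not along the pixel's ray), 0 where there is no reading.
- ctrl.camera_info(name): a dict with "mtx" (3x3 intrinsics, pixels), "R" (3x3) and "t" (3): a world point X has camera coordinates R X + t; the wrist camera has in their place "tool_from_camera" (4x4, takes a point from camera to tool coordinates, whose origin is the TCP and whose axes are the tool frame's). Camera axes: x right, y down, z forward; pixel columns grow to the right and rows downward; lengths in m; the calibration is good to about 2 mm. A picture is of the moment at which its call begins: read the wrist's pose just before it. camera_info takes no time and is no camera call.
- ctrl.job_done(): hands the job in, once; it reports no verdict.
The state is a dict: "clock": time; "joints": joint angles; "joint_velocities": joint speeds; "joint_torque": joint torques, N m; "tcp_pos": TCP position; "eef_rot": TCP orientation; "contact_force": force on the tool from outside, world axes, zero at the start; "wrist_torque": the same for the moment, N m; "finger_gap": opening from 0.0 (shut) to 1.0 (fully open).
Only numpy, scipy, OpenCV 4.12 (cv2) and the standard library are available. Lean on these libraries where they do the work, as an engineer would, in place of code of your own. Each camera call takes 0.05 s, during which the arm holds its last target. There are 200 camera calls.

## Working session

There is one attempt and no reset: what is moved stays moved. The work goes in short steps, Python scripts to look and compute and a tool call to move; the robot and the scene stay as the last step left them, time stands still between calls to the robot, and variables do not carry over. Pictures are saved under pics/ and viewed, about 8 in all and at most 12, crops included, and the job is handed in when it is done.

Besides the shell and the picture viewer there is one more tool, called after "Call:" as a command line: name --argument value ..., lists and objects as JSON in quotes. servo_tool: Moves the arm, as the interface text tells. Its arguments: {"type":"object","properties":{"increments":{"type":"array","items":{"type":"object","properties":{"dp":{"type":"array","items":{"type":"number"}},"angular":{"type":"array","items":{"type":"number"}},"claw":{"type":"number"}}}},"newtons":{"type":"number"}},"required":["increments"]}

```bash
ls; mkdir -p pics; python3 - <<'E'
from bench import ctrl
import cv2,numpy as np
s=ctrl.sense();print(s)
for n in ("scene","top"):
    p,d=ctrl.snapshot(n);cv2.imwrite(f"pics/{n}0.png",p);np.save(f"pics/{n}0.npy",d)
    i=ctrl.camera_info(n);print(n,i)
print(ctrl.camera_info("wrist"))
E
```

```text
pics
{'clock': 0.0, 'joints': array([ 1.20129176,  0.60011446, -0.00253213,  1.60012194,  0.00181944,
        0.94286315, -0.07980369]), 'joint_velocities': array([-1.29827896e-03,  3.50103131e-04,  1.20144213e-03, -5.00110380e-04,
       -6.16273959e-04, -8.20260166e-05, -9.64827793e-04]), 'joint_torque': array([ 7.90649974e-04, -7.65045190e+01,  1.49810750e+00, -2.52348197e+01,
       -5.23536152e-02,  1.69572135e-02,  1.22338843e-04]), 'tcp_pos': array([ 0.20909819, -0.69369815,  0.21777066]), 'eef_rot': array([-2.52118070e+00,  1.87308588e+00,  2.03702445e-03]), 'contact_force': array([ 0.12018413,  0.83832238, -0.23580035]), 'wrist_torque': array([-0.02702453,  0.01503369, -0.00242526]), 'finger_gap': 1.0022642519072085}
scene {'mtx': array([[446.35252861,   0.        , 317.29340311],
       [  0.        , 446.35252861, 242.01748361],
       [  0.        ,   0.        ,   1.        ]]), 'R': array([[ 0.69263293,  0.72109364, -0.01683973],
       [ 0.44035425, -0.44123422, -0.78192103],
       [-0.57126855,  0.53416881, -0.62315   ]]), 't': array([-0.41106687, -0.18970921,  1.493
[... 204 characters left out ...]
.99978518, -0.00917364],
       [-0.99818736, -0.01802936, -0.05741897],
       [ 0.05724124,  0.0102242 , -0.99830802]]), 't': array([-0.03234873,  0.63570351,  1.27845672])}
{'mtx': array([[344.63763292,   0.        , 320.15336033],
       [  0.        , 344.63763292, 236.63969832],
       [  0.        ,   0.        ,   1.        ]]), 'tool_from_camera': array([[ 9.99998968e-01, -1.43549885e-03, -6.20548364e-05,
        -1.64019039e-03],
       [ 1.40734316e-03,  9.69850398e-01,  2.43696992e-01,
        -6.76743060e-02],
       [-2.89642844e-04, -2.43696828e-01,  9.69851418e-01,
        -1.65819778e-01],
       [ 0.00000000e+00,  0.00000000e+00,  0.00000000e+00,
         1.00000000e+00]])}
```

View pics/top0.png

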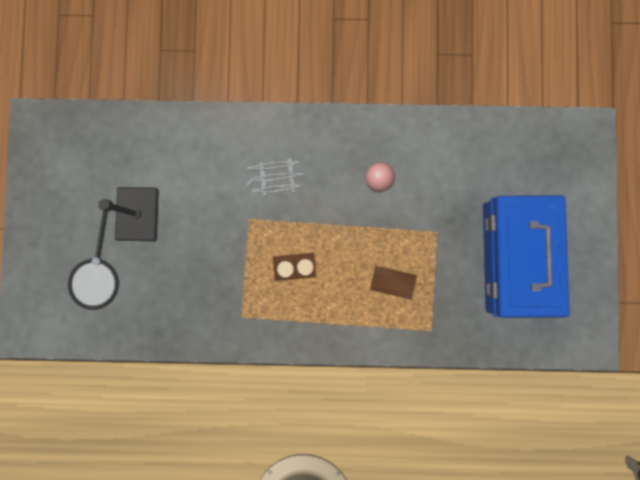

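View pics/scene0.png

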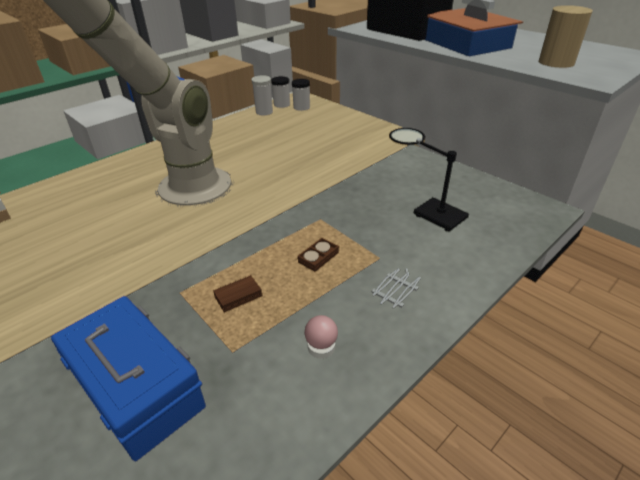

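The top view shows the stone tray at about px (295,267) and the empty tray at (393,282). The lens is far left and the box is right. Next I'll measure both trays from the top image.

```bash
cat > h.py <<'E'
import numpy as np,cv2
from scipy.spatial.transform import Rotation as Ro
from bench import ctrl
def cam(n,s=None):
    i=ctrl.camera_info(n);K=i["mtx"]
    if n!="wrist": return K,i["R"],i["t"]
    s=s or ctrl.sense();T=np.eye(4);T[:3,:3]=Ro.from_rotvec(s["eef_rot"]).as_matrix();T[:3,3]=s["tcp_pos"]
    M=np.linalg.inv(T@i["tool_from_camera"]);return K,M[:3,:3],M[:3,3]
def ray(c,px,z):
    K,R,t=c;px=np.atleast_2d(px).astype(float);d=(np.c_[px,np.ones(len(px))]@np.linalg.inv(K).T)@R
    o=-R.T@t;return o+d*((z-o[2])/d[:,2])[:,None]
def proj(c,X):
    K,R,t=c;p=(np.atleast_2d(X)@R.T+t)@K.T;return p[:,:2]/p[:,2:]
def rect(c,px,z):
    """min-area rectangle of pixels on plane z: centre, sizes(mm), long axis angle deg"""
    P=ray(c,px,z)[:,:2].astype(np.float32)*1000
    (cx,cy),(w,h),a=cv2.minAreaRect(P)
    if w<h:w,h,a=h,w,a+90
    return np.round([cx,cy,w,h,(a+90)%180-90],1)
def blobs(p,thr=75,amin=150):
    m=(p.max(2)<thr).astype(np.uint8);n,l,st,ce=cv2.connectedComponentsWithStats(m)
    return [(st[k],np.argwhere(l==k)[:,::-1]) for k in range(1,n) if st[k,4]>amin]
def state():
    s=ctrl.sense();print(round(s["clock"],2),"tcp",np.round(s["tcp_pos"]*1000,1),"rot\n",np.round(Ro.from_rotvec(s["eef_rot"]).as_matrix(),3),"\nq",np.round(s["joints"],3),"F",np.round(s["contact_force"],1),"gap",round(s["finger_gap"]*93,1));return s
E
python3 - <<'E'
from h import *
p=cv2.imread("pics/top0.png");c=cam("top")
for st,px in blobs(p):
    print(st,rect(c,px,0.028))
print("mat",ray(c,[(248,220),(437,232),(433,331),(243,318)],.003).round(3))
print("box",ray(c,[(485,200),(492,318)],.1).round(3),"lens",ray(c,[(94,284)],.2).round(3),"ball",ray(c,[(380,177)],.06),"twz",ray(c,[(248,185),(300,190)],.01))
E
```

```text
[116 189  42  52 256] [660.1 382.7 152.7  77.  -36.8]
[ 97 201  45  57 468] [637.6 458.7 135.9  92.4 -14.4]
[ 69 260  50  49 319] [513.  507.7 117.5 114.  -88.9]
mat [[ 0.675  0.146  0.003]
 [ 0.653 -0.314  0.003]
 [ 0.415 -0.306  0.003]
 [ 0.437  0.152  0.003]]
box [[ 0.721 -0.401  0.1  ]
 [ 0.457 -0.416  0.1  ]] lens [[0.519 0.434 0.2  ]] ball [[ 0.77600171 -0.16794447  0.06      ]] twz [[0.75943107 0.14762412 0.01      ]
 [0.74936024 0.0206888  0.01      ]]
```

```bash
python3 - <<'E'
from h import *
p=cv2.imread("pics/top0.png");c=cam("top");d=np.load("pics/top0.npy")
for n,(x0,x1,y0,y1) in dict(stone=(260,330,240,295),empty=(355,430,255,310)).items():
    q=p[y0:y1,x0:x1];print(n,q[5,5],q[28,35])
    m=(q.max(2)<110).astype(np.uint8);k,l,st,ce=cv2.connectedComponentsWithStats(m)
    j=1+st[1:,4].argmax();px=np.argwhere(l==j)[:,::-1]+[x0,y0];print(st[j],rect(c,px,0.028))
print(ray(c,[(285,269),(305,267)],.026))
E
```

```text
stone [ 95 142 183] [ 52  73 102]
[ 14  14  40  26 333] [563.3  30.6  94.7  54.  -83.7]
empty [ 89 134 173] [ 50  73 106]
[ 16  12  45  31 950] [ 530.8 -205.3   97.4   55.7   77.9]
[[0.55697557 0.05192016 0.026     ]
 [0.56261849 0.00435279 0.026     ]]
```

Call:
servo_tool --increments '[{"dp": [0, 0, 0], "angular": [8, 0, 0], "claw": 93}, {"dp": [0, 0, 0], "angular": [16, 0, 0], "claw": 93}, {"dp": [0, 0, 0], "angular": [16, 0, 0], "claw": 93}]' --newtons 30

```text
clock: 0.4
tcp_pos: [0.2007, -0.6963, 0.2168]
eef_rot: [-2.324, 1.747, -0.243]
contact_force: [-1.1, 0.7, 0.3]
finger_gap: 0.998
```

```bash
python3 - <<'E'
from h import *
state()
E
```

```text
0.4 tcp [ 200.7 -696.3  216.8] rot
 [[ 0.278 -0.924  0.264]
 [-0.961 -0.267  0.079]
 [-0.002 -0.275 -0.961]] 
q [ 1.439  0.626 -0.162  1.589 -0.227  0.952  0.151] F [-1.1  0.7  0.3] gap 92.8
```

```bash
cat > fk.py <<'E'
import numpy as np
from scipy.spatial.transform import Rotation as Ro
SG=[-1,1,-1,1,-1,1,-1]
def rots(q,sg,off):
    R=Ro.identity();out=[]
    for k in range(7):
        R=R*Ro.from_euler('zyzyzyz'[k],sg[k]*q[k]+off[k]);out.append(R)
    return out
E
python3 - <<'E'
from h import *; from fk import *; import itertools
Q=[[1.20129176,0.60011446,-0.00253213,1.60012194,0.00181944,0.94286315,-0.07980369],ctrl.sense()["joints"]]
T=[Ro.from_rotvec([-2.52118070e+00,1.87308588e+00,2.03702445e-03]),Ro.from_rotvec(ctrl.sense()["eef_rot"])]
for s in itertools.product([-1,1],repeat=4):
  for o1 in (0,-.0785):
    sg=[s[0],1,s[1],1,s[2],1,s[3]]
    for o7 in (0,np.pi):
      e=[np.degrees((rots(q,sg,[o1,0,0,0,0,0,o7])[-1].inv()*t).magnitude()).round(2) for q,t in zip(Q,T)]
      if max(e)<6: print(sg,o1,o7,e)
E
```

```text
[-1, 1, -1, 1, -1, 1, -1] 0 3.141592653589793 [np.float64(0.0), np.float64(0.0)]
[-1, 1, -1, 1, -1, 1, -1] -0.0785 3.141592653589793 [np.float64(4.5), np.float64(4.5)]
```

```bash
cat >> h.py <<'E'
def Rt(zdir,xdir):
    z=np.array(zdir,float);z/=np.linalg.norm(z);x=np.array(xdir,float);x-=x@z*z;x/=np.linalg.norm(x)
    return Ro.from_matrix(np.c_[x,np.cross(z,x),z])
def down(az): a=np.radians(az);return Rt([0,0,-1],[np.cos(a),np.sin(a),0])
def go(*targets):
    """targets: (tcp pos mm, Rotation); prints dp, angular from the present pose"""
    s=ctrl.sense();R=Ro.from_rotvec(s["eef_rot"]);p0=s["tcp_pos"]*1000
    for p,T in targets:
        dp=R.inv().apply(np.array(p)-p0);w=np.degrees((R.inv()*T).as_rotvec())
        print("dp",dp.round(1).tolist(),"ang",w.round(2).tolist(),"rows>=",round(max(np.linalg.norm(dp)/50,np.linalg.norm(w)/8.59),1))
E
python3 - <<'E'
from h import *
go(([515,-203,250],down(-12)))
E
```

```text
dp [-386.5, -431.1, 89.8] ang [-14.47, -8.51, -61.44] rows>= 11.7
```

Call:
servo_tool --increments '[{"dp": [-386.5, -431.1, 89.8], "angular": [-14.47, -8.51, -61.44], "claw": 93}, {"dp": [-386.5, -431.1, 89.8], "angular": [-14.47, -8.51, -61.44], "claw": 93}, {"dp": [-386.5, -431.1, 89.8], "angular": [-14.47, -8.51, -61.44], "claw": 93}, {"dp": [-386.5, -431.1, 89.8], "angular": [-14.47, -8.51, -61.44], "claw": 93}, {"dp": [-386.5, -431.1, 89.8], "angular": [-14.47, -8.51, -61.44], "claw": 93}, {"dp": [-386.5, -431.1, 89.8], "angular": [-14.47, -8.51, -61.44], "claw": 93}, {"dp": [-386.5, -431.1, 89.8], "angular": [-14.47, -8.51, -61.44], "claw": 93}, {"dp": [-386.5, -431.1, 89.8], "angular": [-14.47, -8.51, -61.44], "claw": 93}, {"dp": [-386.5, -431.1, 89.8], "angular": [-14.47, -8.51, -61.44], "claw": 93}, {"dp": [-386.5, -431.1, 89.8], "angular": [-14.47, -8.51, -61.44], "claw": 93}, {"dp": [-386.5, -431.1, 89.8], "angular": [-14.47, -8.51, -61.44], "claw": 93}, {"dp": [-386.5, -431.1, 89.8], "angular": [-14.47, -8.51, -61.44], "claw": 93}, {"dp": [-386.5, -431.1, 89.8], "angular": [-14.47, -8.51, -61.44], "claw": 93}, {"dp": [-386.5, -431.1, 89.8], "angular": [-14.47, -8.51, -61.44], "claw": 93}, {"dp": [-386.5, -431.1, 89.8], "angular": [-14.47, -8.51, -61.44], "claw": 93}, {"dp": [-386.5, -431.1, 89.8], "angular": [-14.47, -8.51, -61.44], "claw": 93}]'

```text
clock: 2.0
tcp_pos: [0.5173, -0.1988, 0.2509]
eef_rot: [3.123, -0.315, 0.001]
contact_force: [0.4, -0.0, -0.6]
finger_gap: 1.003
```

```bash
python3 - <<'E'
from h import *
s=state();p,d=ctrl.snapshot("wrist");cv2.imwrite("pics/w1.png",p);np.save("pics/w1.npy",d)
import pickle;pickle.dump(s,open("pics/w1.pkl","wb"))
E
```

```text
2.0 tcp [ 517.3 -198.8  250.9] rot
 [[ 0.98  -0.2    0.   ]
 [-0.2   -0.98  -0.003]
 [ 0.001  0.003 -1.   ]] 
q [ 0.554  0.381 -0.394  1.941  0.194  0.855 -0.144] F [ 0.4 -0.  -0.6] gap 93.3
```

View pics/w1.png

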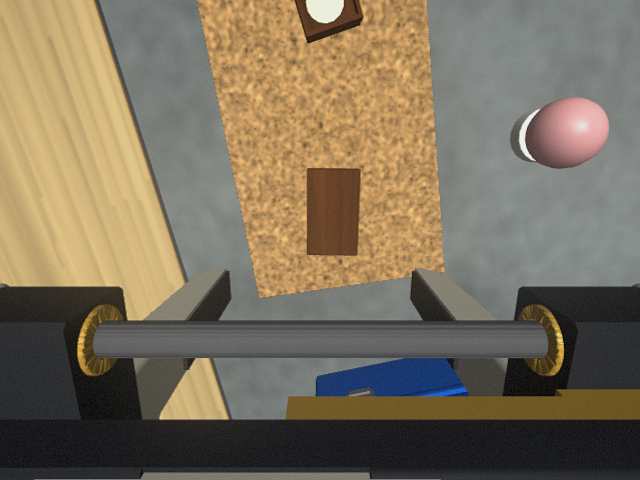

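```bash
python3 - <<'E'
from h import *; import pickle
s=pickle.load(open("pics/w1.pkl","rb"));c=cam("wrist",s);p=cv2.imread("pics/w1.png")
q=p[150:275,285:385];m=((q.max(2)<130)).astype(np.uint8);k,l,st,ce=cv2.connectedComponentsWithStats(m)
j=1+st[1:,4].argmax();px=np.argwhere(l==j)[:,::-1]+[285,150];print(st[j],rect(c,px,0.028))
d=np.load("pics/w1.npy");print("depth z:",d[210,333])
K,R,t=c
X=R.T@(np.linalg.inv(K)@[333,210,1]*d[210,333]-t);print(X)
print("stone tray far corner etc", ray(c,[(308,42),(361,22)],.028))
E
```

```text
[  22   18   53   88 4507] [ 531.  -203.2  100.9   59.    77.9]
depth z: 0.39211544
[ 0.53181564 -0.19982174  0.02908058]
stone tray far corner etc [[ 0.54011334 -0.02519496  0.028     ]
 [ 0.5960484  -0.01816189  0.028     ]]
```

```bash
python3 - <<'E'
from h import *
go(([531,-203.2,60],down(-12.1)),([531,-203.2,8],down(-12.1)))
E
```

```text
dp [14.1, 1.1, 191.0] ang [0.15, -0.04, 0.58] rows>= 3.8
dp [14.1, 1.0, 243.0] ang [0.15, -0.04, 0.58] rows>= 4.9
```

Call:
servo_tool --increments '[{"dp": [14.1, 1.1, 50], "angular": [0.15, 0, 0.58], "claw": 93}, {"dp": [14.1, 1.1, 95], "angular": [0.15, 0, 0.58], "claw": 93}, {"dp": [14.1, 1.1, 140], "angular": [0.15, 0, 0.58], "claw": 93}, {"dp": [14.1, 1.1, 175], "angular": [0.15, 0, 0.58], "claw": 93}, {"dp": [14.1, 1.1, 205], "angular": [0.15, 0, 0.58], "claw": 93}, {"dp": [14.1, 1.1, 225], "angular": [0.15, 0, 0.58], "claw": 93}, {"dp": [14.1, 1, 237], "angular": [0.15, 0, 0.58], "claw": 93}, {"dp": [14.1, 1, 243], "angular": [0.15, 0, 0.58], "claw": 93}, {"dp": [14.1, 1, 243], "angular": [0.15, 0, 0.58], "claw": 93}, {"dp": [14.1, 1, 243], "angular": [0.15, 0, 0.58], "claw": 93}]'

```text
clock: 3.05
tcp_pos: [0.5324, -0.2019, 0.0089]
eef_rot: [-3.124, 0.328, -0.004]
contact_force: [-0.1, 0.1, -0.6]
finger_gap: 1.001
```

```bash
python3 - <<'E'
from h import *
state();go(([531,-203.2,8],down(-12.1)))
E
```

```text
3.05 tcp [ 532.4 -201.9    8.9] rot
 [[ 0.978 -0.208  0.002]
 [-0.208 -0.978  0.   ]
 [ 0.002 -0.001 -1.   ]] 
q [ 0.404  0.729 -0.209  2.092  0.406  0.355 -0.344] F [-0.1  0.1 -0.6] gap 93.1
dp [-1.1, 1.5, 0.9] ang [-0.03, -0.14, 0.12] rows>= 0.0
```

Call:
servo_tool --increments '[{"dp": [-1, 1.4, 0.5], "angular": [0, 0, 0], "claw": 93}, {"dp": [-1, 1.4, 0.5], "angular": [0, 0, 0], "claw": 93}, {"dp": [-1, 1.4, 0.5], "angular": [0, 0, 0], "claw": 40}, {"dp": [-1, 1.4, 0.5], "angular": [0, 0, 0], "claw": 40}, {"dp": [-1, 1.4, 0.5], "angular": [0, 0, 0], "claw": 40}, {"dp": [-1, 1.4, 0.5], "angular": [0, 0, 0], "claw": 40}, {"dp": [-1, 1.4, 0.5], "angular": [0, 0, 0], "claw": 40}, {"dp": [-1, 1.4, 0.5], "angular": [0, 0, 0], "claw": 40}]' --newtons 20

```text
clock: 3.85
tcp_pos: [0.5308, -0.2027, 0.0076]
eef_rot: [-3.124, 0.327, -0.002]
contact_force: [-0.5, -0.3, 0.6]
finger_gap: 0.644
```

```bash
python3 - <<'E'
from h import *
state();state();go(([531,-203.2,130],down(-12.1)),([545,-50,190],down(6)))
E
```

```text
3.85 tcp [ 530.8 -202.7    7.6] rot
 [[ 0.978 -0.207  0.001]
 [-0.207 -0.978  0.   ]
 [ 0.001 -0.001 -1.   ]] 
q [ 0.406  0.731 -0.208  2.095  0.407  0.352 -0.343] F [-0.5 -0.3  0.6] gap 59.9
3.85 tcp [ 530.8 -202.7    7.6] rot
 [[ 0.978 -0.207  0.001]
 [-0.207 -0.978  0.   ]
 [ 0.001 -0.001 -1.   ]] 
q [ 0.406  0.731 -0.208  2.095  0.407  0.352 -0.343] F [-0.5 -0.3  0.6] gap 59.9
dp [0.5, 0.3, -122.4] ang [-0.04, -0.07, 0.14] rows>= 2.4
dp [-17.5, -152.5, -182.3] ang [-0.03, -0.08, -17.96] rows>= 4.8
```

Call:
servo_tool --increments '[{"dp": [0, 0, -20], "angular": [0, 0, 0], "claw": 40}, {"dp": [0, 0, -60], "angular": [0, 0, 0], "claw": 40}, {"dp": [0, 0, -100], "angular": [0, 0, 0], "claw": 40}, {"dp": [-5, -30, -140], "angular": [0, 0, -4], "claw": 40}, {"dp": [-10, -65, -170], "angular": [0, 0, -8], "claw": 40}, {"dp": [-14, -100, -182], "angular": [0, 0, -13], "claw": 40}, {"dp": [-17, -135, -182], "angular": [0, 0, -18], "claw": 40}, {"dp": [-17.5, -152, -182], "angular": [0, 0, -18], "claw": 40}, {"dp": [-17.5, -152, -182], "angular": [0, 0, -18], "claw": 40}, {"dp": [-17.5, -152, -182], "angular": [0, 0, -18], "claw": 40}]'

```text
clock: 4.85
tcp_pos: [0.5445, -0.051, 0.1895]
eef_rot: [3.137, 0.166, 0.001]
contact_force: [-0.8, 0.3, -1.5]
finger_gap: 0.646
```

```bash
python3 - <<'E'
from h import *
s=state();p,d=ctrl.snapshot("wrist");cv2.imwrite("pics/w2.png",p);np.save("pics/w2.npy",d)
import pickle;pickle.dump(s,open("pics/w2.pkl","wb"))
E
```

```text
4.85 tcp [544.5 -51.  189.5] rot
 [[ 0.994  0.105  0.001]
 [ 0.105 -0.994 -0.   ]
 [ 0.001  0.    -1.   ]] 
q [ 0.327  0.46  -0.47   2.018  0.306  0.731 -0.225] F [-0.8  0.3 -1.5] gap 60.0
```

View pics/w2.png

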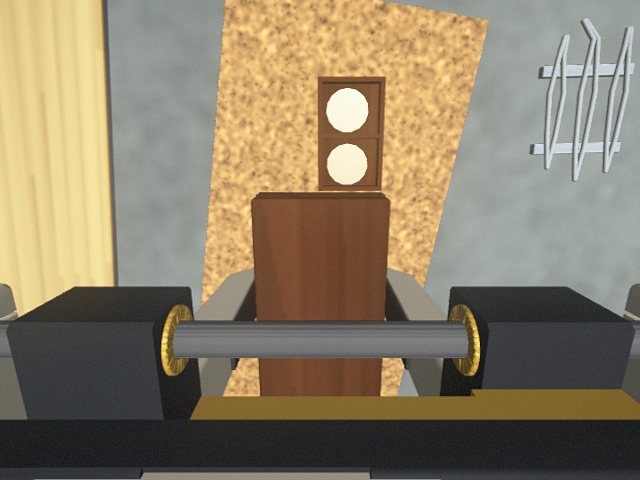

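```bash
python3 - <<'E'
from h import *; import pickle
s=pickle.load(open("pics/w2.pkl","rb"));c=cam("wrist",s);p=cv2.imread("pics/w2.png")
x0,x1,y0,y1=305,400,65,192
q=p[y0:y1,x0:x1];m=((q.max(2)<130)|(q.min(2)>180)).astype(np.uint8)
k,l,st,ce=cv2.connectedComponentsWithStats(m,connectivity=4);j=1+st[1:,4].argmax()
px=np.argwhere(l==j)[:,::-1]+[x0,y0];print(st[j],rect(c,px,0.028))
P=ray(c,px,.028)[:,:2]*1e3
cv2.imwrite("pics/w2c.png",cv2.resize(p[60:205,240:400],None,fx=4,fy=4,interpolation=cv2.INTER_CUBIC))
E
```

```text
[  13   12   67   58 2700] [560.7  58.3  58.3  48.    5.9]
```

View pics/w2c.png

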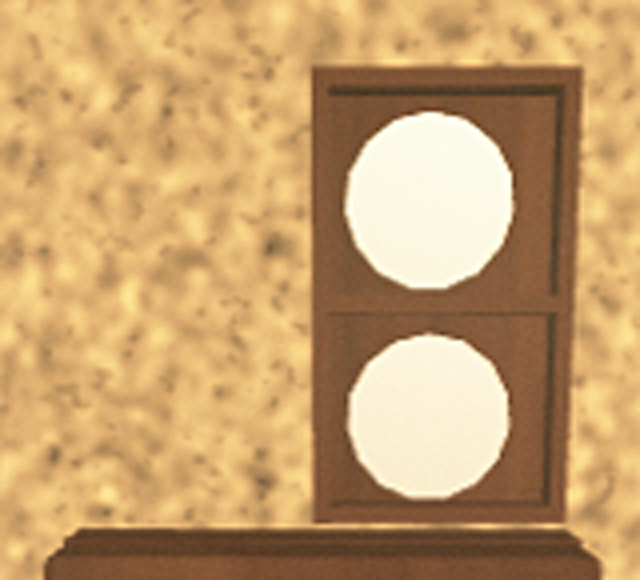

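```bash
python3 - <<'E'
from h import *; import pickle
s=pickle.load(open("pics/w2.pkl","rb"));c=cam("wrist",s)
C=ray(c,[(318.25,76.75),(385.5,76.75),(381.5,190.75),(318.25,190.5)],.028)*1e3
print(C.round(1),"ctr",C.mean(0).round(1))
print([np.linalg.norm(C[i]-C[(i+1)%4]).round(1) for i in range(4)])
u=(C[0]+C[1]-C[2]-C[3])[:2];v=(C[1]+C[2]-C[0]-C[3])[:2];print("long",np.degrees(np.arctan2(u[1],u[0])),"short",np.degrees(np.arctan2(v[1],v[0])))
R=Ro.from_rotvec(s["eef_rot"])
for px,z in (((251.5,199),.2100),((390,199),.2100),((260,192),.185),((383,192),.185)):
    print(R.inv().apply(ray(c,[px],z)[0]-s["tcp_pos"])*1e3)
E
```

```text
[[529.4  79.3  28. ]
 [588.1  85.4  28. ]
 [599.3 -13.7  28. ]
 [539.7 -19.7  28. ]] ctr [564.1  32.8  28. ]
[np.float64(59.0), np.float64(99.8), np.float64(59.9), np.float64(99.5)]
long 96.1678435653805 short 5.855855334376357
[-28.89445246 -48.80132744 -20.53970328]
[ 29.70892669 -48.71142173 -20.50303254]
[-29.52282495 -48.79974798   4.45990895]
[ 31.17486454 -48.70775658   4.49789004]
```

```bash
python3 - <<'E'
from h import *
go(([563.5,34,60],down(6.0)),([563.5,34,36],down(6.0)))
E
```

```text
dp [27.9, -83.3, 129.3] ang [0.02, -0.02, -0.02] rows>= 3.1
dp [27.8, -83.3, 153.3] ang [0.02, -0.02, -0.02] rows>= 3.5
```

Call:
servo_tool --increments '[{"dp": [14, -42, 40], "angular": [0, 0, 0], "claw": 40}, {"dp": [27.8, -83.3, 80], "angular": [0, 0, 0], "claw": 40}, {"dp": [27.8, -83.3, 110], "angular": [0, 0, 0], "claw": 40}, {"dp": [27.8, -83.3, 130], "angular": [0, 0, 0], "claw": 40}, {"dp": [27.8, -83.3, 142], "angular": [0, 0, 0], "claw": 40}, {"dp": [27.8, -83.3, 150], "angular": [0, 0, 0], "claw": 40}, {"dp": [27.8, -83.3, 153], "angular": [0, 0, 0], "claw": 40}, {"dp": [27.8, -83.3, 153], "angular": [0, 0, 0], "claw": 40}, {"dp": [27.8, -83.3, 153], "angular": [0, 0, 0], "claw": 40}, {"dp": [27.8, -83.3, 153], "angular": [0, 0, 0], "claw": 40}]'

```text
clock: 5.9
tcp_pos: [0.5645, 0.0351, 0.0377]
eef_rot: [-3.137, -0.165, -0.005]
contact_force: [-0.4, -0.7, -2.1]
finger_gap: 0.641
```

```bash
python3 - <<'E'
from h import *
state();go(([563.5,34,33],down(6.0)))
p,d=ctrl.snapshot("scene");c=cam("scene");u,v=proj(c,[[.5635,.034,.03]])[0].astype(int);print(u,v)
w,d=ctrl.snapshot("wrist")
a=cv2.resize(p[v-50:v+50,u-60:u+60],(480,400),interpolation=cv2.INTER_CUBIC)
b=w[60:360,180:460];b=cv2.resize(b,(373,400))
cv2.imwrite("pics/c3.png",np.hstack([a,b])[:,:800])
E
```

```text
5.9 tcp [564.5  35.1  37.7] rot
 [[ 0.995  0.105  0.003]
 [ 0.105 -0.995  0.001]
 [ 0.003 -0.    -1.   ]] 
q [ 0.048  0.688 -0.309  2.088  0.481  0.431 -0.532] F [-0.4 -0.7 -2.1] gap 59.6
dp [-1.1, 0.9, 4.7] ang [-0.01, -0.17, 0.01] rows>= 0.1
318 249
```

View pics/c3.png

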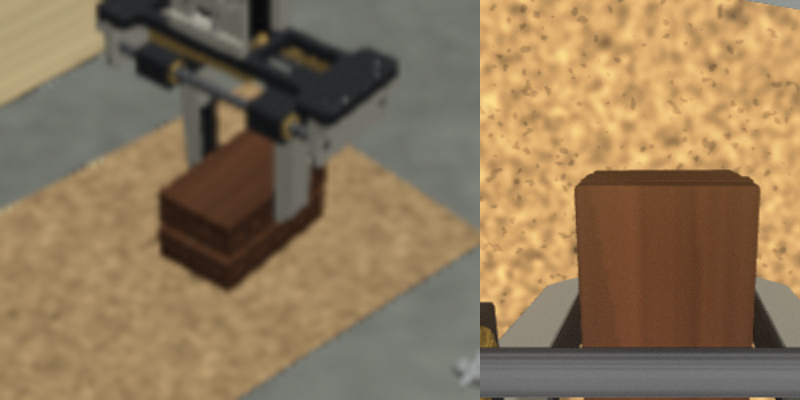

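Call:
servo_tool --increments '[{"dp": [-1.0, 0.9, 2], "angular": [0, 0, 0], "claw": 40}, {"dp": [-1.0, 0.9, 4], "angular": [0, 0, 0], "claw": 40}, {"dp": [-1.0, 0.9, 5], "angular": [0, 0, 0], "claw": 40}, {"dp": [-1.0, 0.9, 5], "angular": [0, 0, 0], "claw": 40}]'

```text
clock: 6.4
tcp_pos: [0.5629, 0.0341, 0.0325]
eef_rot: [3.137, 0.165, 0.002]
contact_force: [-1.8, -1.7, 12.0]
finger_gap: 0.645
```

```bash
python3 - <<'E'
from h import *
state();go(([563.5,34,33],down(6.0)))
E
```

```text
6.4 tcp [562.9  34.1  32.5] rot
 [[ 0.994  0.105  0.002]
 [ 0.105 -0.994 -0.   ]
 [ 0.002  0.001 -1.   ]] 
q [ 0.043  0.695 -0.302  2.093  0.488  0.419 -0.537] F [-1.8 -1.7 12. ] gap 60.0
dp [0.6, 0.2, -0.5] ang [0.03, -0.09, 0.03] rows>= 0.0
```

Call:
servo_tool --increments '[{"dp": [0.3, 0, -0.6], "angular": [0, 0, 0], "claw": 40}, {"dp": [0.3, 0, -0.6], "angular": [0, 0, 0], "claw": 75}, {"dp": [0.3, 0, -0.6], "angular": [0, 0, 0], "claw": 93}, {"dp": [0.3, 0, -0.6], "angular": [0, 0, 0], "claw": 93}, {"dp": [0.3, 0, -0.6], "angular": [0, 0, 0], "claw": 93}, {"dp": [0.3, 0, 10], "angular": [0, 0, 0], "claw": 93}, {"dp": [0.3, 0, 20], "angular": [0, 0, 0], "claw": 93}, {"dp": [0.3, 0, 23.5], "angular": [0, 0, 0], "claw": 93}, {"dp": [0.3, 0, 23.5], "angular": [0, 0, 0], "claw": 93}, {"dp": [0.3, 0, 23.5], "angular": [0, 0, 0], "claw": 40}, {"dp": [0.3, 0, 23.5], "angular": [0, 0, 0], "claw": 40}, {"dp": [0.3, 0, 23.5], "angular": [0, 0, 0], "claw": 40}, {"dp": [0.3, 0, 23.5], "angular": [0, 0, 0], "claw": 40}, {"dp": [0.3, 0, 23.5], "angular": [0, 0, 0], "claw": 40}, {"dp": [0.3, 0, 23.5], "angular": [0, 0, 0], "claw": 40}]' --newtons 8

```text
clock: 7.9
tcp_pos: [0.5635, 0.0343, 0.0085]
eef_rot: [-3.137, -0.165, -0.003]
contact_force: [0.2, 0.3, 2.1]
finger_gap: 0.642
```

```bash
python3 - <<'E'
from h import *; from fk import *; from scipy.optimize import least_squares
s=state()
Q=[[1.20129176,0.60011446,-0.00253213,1.60012194,0.00181944,0.94286315,-0.07980369],[1.439,.626,-.162,1.589,-.227,.952,.151],[.554,.381,-.394,1.941,.194,.855,-.144],[.404,.729,-.209,2.092,.406,.355,-.344],[.327,.46,-.47,2.018,.306,.731,-.225],[.048,.688,-.309,2.088,.481,.431,-.532],s["joints"]]
P=np.array([[209.1,-693.7,217.8],[200.7,-696.3,216.8],[517.3,-198.8,250.9],[532.4,-201.9,8.9],[544.5,-51,189.5],[564.5,35.1,37.7],s["tcp_pos"]*1e3])
# p = h z + R2*(a: x,z) [upper], R4*(x,z) [forearm], R6*(x,z) tool ; lateral y lumps
def A(q):
    R=[r.as_matrix() for r in rots(q,SG,[0]*6+[np.pi])]
    c=[np.array([[0,0,1.]]).T]
    c+=[R[1][:,[1,2]],R[3][:,[0,1,2]],R[5][:,[0,2]]]
    return np.hstack(c)
M=np.vstack([A(q) for q in Q])
for lam in (1e-3,.03,.1):
  x=np.linalg.solve(M.T@M+lam**2*np.eye(M.shape[1]),M.T@P.ravel());print(lam,x.round(1),"res",np.abs(M@x-P.ravel()).max().round(2))
np.save("Q.npy",np.array(Q));np.save("P.npy",P)
E
```

```text
7.9 tcp [563.5  34.3   8.5] rot
 [[ 0.994  0.105  0.002]
 [ 0.105 -0.994  0.   ]
 [ 0.002 -0.    -1.   ]] 
q [ 0.02   0.732 -0.267  2.101  0.512  0.369 -0.559] F [0.2 0.3 2.1] gap 59.7
0.001 [ 2.839e+02 -2.930e+01  6.470e+02  1.000e-01 -2.730e+01  4.419e+02
 -1.000e-01  3.397e+02] res 0.51
0.03 [ 2.756e+02 -3.090e+01  6.440e+02 -2.900e+00 -2.550e+01  4.411e+02
 -2.000e-01  3.315e+02] res 2.13
0.1 [218.5 -45.9 610.8 -30.7  -9.9 432.   -4.4 272.2] res 19.86
```

```bash
cat >> fk.py <<'E'
from scipy.optimize import least_squares
L=np.array([[-1,-1,-1,-1,-1,-1,-1]])
LO=np.array([-2.57,-.35,-1.29,.11,-1.05,.11,-2.63]);HI=np.array([2.57,1.97,1.29,2.56,4.19,1.86,2.63])
X=np.array([283.9,-29.3,647.,0.1,-27.3,441.9,-.1,339.7])
def fk(q):
    r=rots(q,SG,[0]*6+[np.pi]);R=[a.as_matrix() for a in r]
    p=np.array([0,0,X[0]])+R[1][:,[1,2]]@X[1:3]+R[3]@X[3:6]+R[5][:,[0,2]]@X[6:8]
    return p,r[6]
def ik(p,T,q0,w=.02):
    def f(q):
        P,R=fk(q);return np.r_[(P-p)/10,(R.inv()*T).as_rotvec()*20,w*(q-q0)]
    s=least_squares(f,np.clip(q0,LO+.051,HI-.051),bounds=(LO+.05,HI-.05))
    P,R=fk(s.x);return s.x,np.linalg.norm(P-p),np.degrees((R.inv()*T).magnitude())
def tilt(a,t):
    """tool: jaws at azimuth a, tilted t deg from down toward S=a+90"""
    a,t=np.radians([a,t]);S=np.array([-np.sin(a),np.cos(a),0]);z=np.array([0,0,-np.cos(t)])+S*np.sin(t)
    x=np.array([np.cos(a),np.sin(a),0]);return Ro.from_matrix(np.c_[x,np.cross(z,x),z])
def tcp(h,T): return np.array(h)+19*T.as_matrix()[:,2]
E
python3 - <<'E'
from fk import *
q0=np.array([.02,.732,-.267,2.101,.512,.369,-.559])
for xy in ((560,34),(540,-60)):
  for a in (-100,-60,-30,6,40,80,120,160):
    row=[]
    for sgn,ts in ((-1,range(0,-51,-10)),(1,range(0,91,10))):
        q=q0;lim=None
        for t in ts:
            T=tilt(a,t);q,e,r=ik(tcp([*xy,70],T),T,q,.05)
            if e>1 or r>1: break
            lim=(t,q.round(2).tolist())
        row.append(lim)
    print(xy,a,row)
E
```

```text
(560, 34) -100 [(-50, [-0.12, 1.0, 0.1, 1.53, -0.24, 1.49, -1.64]), (10, [-0.4, 0.65, 0.3, 2.24, -0.84, 0.16, -1.1])]
(560, 34) -60 [(-50, [-0.34, 0.99, 0.13, 1.57, 0.12, 1.43, -1.34]), (10, [0.02, 0.63, -0.2, 2.21, 0.35, 0.16, -1.53])]
(560, 34) -30 [(-50, [-0.51, 0.94, 0.14, 1.74, 0.4, 1.23, -1.19]), (60, [1.09, 1.35, -1.24, 2.28, 2.28, 0.17, -2.29])]
(560, 34) 6 [(-50, [-0.71, 0.88, 0.21, 2.04, 0.84, 0.87, -1.2]), (90, [1.05, 1.66, -1.24, 1.77, -0.07, 0.95, 0.38])]
(560, 34) 40 [(-50, [-0.58, 0.83, -0.07, 2.36, 1.67, 0.93, -1.63]), (90, [0.69, 1.5, -0.99, 1.43, -0.16, 1.6, 0.56])]
(560, 34) 80 [(-30, [0.24, 0.79, -0.79, 2.44, 2.07, 0.86, -0.89]), (60, [0.32, 1.2, -0.75, 1.4, 0.2, 1.71, 0.91])]
(560, 34) 120 [(-40, [0.78, 1.11, -1.24, 2.48, 2.37, 0.84, -0.04]), (70, [-0.27, 1.15, -0.03, 1.39, 0.24, 1.81, 1.68])]
(560, 34) 160 [(-50, [1.01, 1.22, -1.22, 2.19, 1.04, 0.25, 2.08]), (90, [-0.54, 1.24, -0.0, 1.59, 0.71, 1.81, 1.77])]
(540, -60) -100 [(-50, [-0.02, 0.99, 0.14, 1.57, -0.16, 1.47, -1.54]), (10, [-0.2, 0.63, 0.28, 2.27, -1.0, 0.16, -0.75])]
(540, -60) -60 [(-50, [-0.25, 0.97, 0.16, 1.66, 0.19, 1.34, -1.27]), (20, [0.73, 0.79, -0.9, 2.3, 1.68, 0.39, -2.58])]
(540, -60) -30 [(-50, [-0.43, 0.92, 0.19, 1.85, 0.48, 1.1, -1.16]), (90, [1.41, 1.73, -1.24, 2.1, -0.26, 0.36, 0.6])]
(540, -60) 6 [(-50, [-0.67, 0.88, 0.34, 2.18, 0.99, 0.69, -1.27]), (90, [1.14, 1.6, -1.17, 1.7, -0.11, 1.13, 0.44])]
(540, -60) 40 [(-50, [-0.26, 0.86, -0.3, 2.48, 1.86, 1.14, -1.69]), (90, [0.76, 1.47, -0.9, 1.4, -0.15, 1.72, 0.64])]
(540, -60) 80 [(-30, [0.53, 0.82, -0.91, 2.48, 2.16, 0.88, -0.75]), (70, [0.09, 1.15, -0.04, 1.39, -0.09, 1.81, 1.48])]
(540, -60) 120 [(-50, [1.1, 1.23, -1.24, 2.51, 2.65, 0.73, 0.06]), (80, [-0.3, 1.22, 0.21, 1.44, 0.26, 1.81, 1.89])]
(540, -60) 160 [(-50, [1.19, 1.25, -1.24, 2.13, 0.66, 0.4, 2.56]), (90, [-0.34, 1.23, -0.15, 1.72, 0.85, 1.81, 1.62])]
```

```bash
python3 - <<'E'
from fk import *
q0=np.array([.02,.732,-.267,2.101,.512,.369,-.559])
for xy in ((560,34),(560,80),):
 for a in (6,25):
  for ts in (range(0,-46,-15),range(0,61,15)):
   q=q0
   for t in ts:
    T=tilt(a,t);q,e,r=ik(tcp([*xy,80],T),T,q,.05)
    R=[k.as_matrix() for k in rots(q,SG,[0]*6+[np.pi])]
    el=np.array([0,0,X[0]])+R[1][:,[1,2]]@X[1:3];wr=el+R[3]@X[3:6]
    print(xy,a,t,q.round(2),"e",round(e,1),round(r,1),"elbow",el.round(),"wrist",wr.round())
E
```

```text
(560, 34) 6 0 [ 0.07  0.65 -0.34  2.08  0.45  0.48 -0.51] e 0.0 0.0 elbow [389. -56. 799.] wrist [560.  34. 401.]
(560, 34) 6 -15 [-0.24  0.65 -0.11  2.09  0.64  0.55 -0.8 ] e 0.0 0.0 elbow [389.  64. 798.] wrist [551. 116. 390.]
(560, 34) 6 -30 [-0.47  0.71  0.04  2.08  0.78  0.69 -1.03] e 0.0 0.0 elbow [391. 166. 773.] wrist [543. 193. 358.]
(560, 34) 6 -45 [-0.64  0.82  0.14  2.05  0.85  0.85 -1.18] e 0.0 0.0 elbow [396. 258. 727.] wrist [536. 259. 307.]
(560, 34) 6 0 [ 0.07  0.65 -0.34  2.08  0.45  0.48 -0.51] e 0.0 0.0 elbow [389. -56. 799.] wrist [560.  34. 401.]
(560, 34) 6 15 [ 0.41  0.73 -0.63  2.06  0.32  0.48 -0.27] e 0.0 0.0 elbow [ 386. -198.  765.] wrist [569. -49. 390.]
(560, 34) 6 30 [ 0.67  0.89 -0.87  2.01  0.22  0.53 -0.08] e 0.0 0.0 elbow [ 376. -332.  694.] wrist [ 577. -125.  358.]
(560, 34) 6 45 [ 0.84  1.07 -1.03  1.96  0.15  0.62  0.06] e 0.0 0.0 elbow [ 358. -443.  593.] wrist [ 584. -192.  307.]
(560, 34) 6 60 [ 0.95  1.27 -1.14  1.9   0.08  0.72  0.18] e 0.0 0.0 elbow [ 336. -520.  474.] wrist [ 589. -242.  240.]
(560, 34) 25 0 [ 0.13  0.66 -0.42  2.08  0.
[... 2439 characters left out ...]
-45 [-0.72  0.79  0.1   2.17  1.15  0.78 -1.29] e 0.0 0.0 elbow [365. 283. 738.] wrist [464. 285. 307.]
(560, 80) 25 0 [ 0.04  0.66 -0.42  2.07  0.54  0.51 -0.34] e 0.0 0.0 elbow [398. -45. 793.] wrist [560.  80. 401.]
(560, 80) 25 15 [ 0.34  0.77 -0.69  2.    0.36  0.6  -0.08] e 0.0 0.0 elbow [ 413. -179.  749.] wrist [595.   5. 390.]
(560, 80) 25 30 [ 0.55  0.92 -0.87  1.92  0.23  0.72  0.11] e 0.0 0.0 elbow [ 423. -292.  678.] wrist [628. -65. 358.]
(560, 80) 25 45 [ 0.67  1.08 -0.99  1.83  0.13  0.85  0.24] e 0.0 0.0 elbow [ 427. -380.  589.] wrist [ 656. -126.  307.]
(560, 80) 25 60 [ 0.75  1.25 -1.06  1.75  0.04  0.99  0.33] e 0.0 0.0 elbow [ 428. -440.  489.] wrist [ 677. -172.  240.]
```

Call:
servo_tool --increments '[{"dp": [0, 0, 0], "angular": [0, 0, 0], "claw": 75}, {"dp": [0, 0, 0], "angular": [0, 0, 0], "claw": 93}, {"dp": [0, 0, 0], "angular": [0, 0, 0], "claw": 93}, {"dp": [0, 0, -2], "angular": [0, 0, 0], "claw": 93}, {"dp": [0, 2.6, -2.2], "angular": [-8, 0, 0], "claw": 93}, {"dp": [0, 5.2, -2.7], "angular": [-16, 0, 0], "claw": 93}, {"dp": [0, 7.7, -3.6], "angular": [-24, 0, 0], "claw": 93}, {"dp": [0, 10.1, -4.9], "angular": [-32, 0, 0], "claw": 93}, {"dp": [0, 12.2, -6.0], "angular": [-40, 0, 0], "claw": 93}, {"dp": [0, 12.2, -6.0], "angular": [-40, 0, 0], "claw": 93}, {"dp": [0, 12.2, -6.0], "angular": [-40, 0, 0], "claw": 93}, {"dp": [0, 12.2, -6.0], "angular": [-40, 0, 0], "claw": 93}]'

```text
clock: 9.1
tcp_pos: [0.5645, 0.0203, 0.0147]
eef_rot: [2.443, 0.125, 0.047]
contact_force: [-0.5, 0.1, 1.2]
finger_gap: 1.0
```

```bash
python3 - <<'E'
from h import *; from fk import tilt,tcp
s=state();p,d=ctrl.snapshot("scene");v,u=249,318
cv2.imwrite("pics/c4.png",cv2.resize(p[v-90:v+50,u-100:u+80],(720,560),interpolation=cv2.INTER_CUBIC))
T=tilt(6,-40);go((tcp([563.5,34.3,29.5],T),T))
E
```

```text
9.1 tcp [564.5  20.3  14.7] rot
 [[ 0.995  0.078  0.066]
 [ 0.102 -0.763 -0.638]
 [ 0.001  0.641 -0.767]] 
q [-0.709  0.892  0.309  2.072  0.742  0.616 -1.075] F [-0.5  0.1  1.2] gap 93.0
dp [0.4, -2.0, -1.5] ang [-0.12, 0.05, -0.23] rows>= 0.1
```

View pics/c4.png

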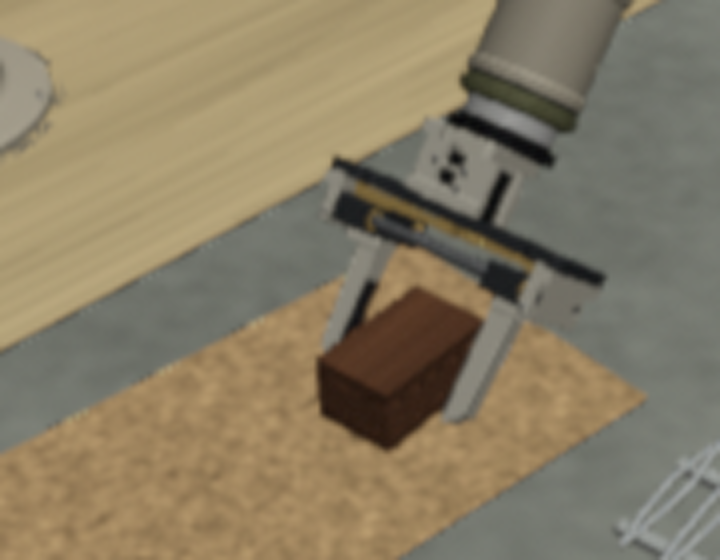

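Call:
servo_tool --increments '[{"dp": [0.4, -2, -1.5], "angular": [0, 0, -0.2], "claw": 93}, {"dp": [0.4, -2, -1.5], "angular": [0, 0, -0.2], "claw": 93}, {"dp": [0.4, -2, -1.5], "angular": [0, 0, -0.2], "claw": 40}, {"dp": [0.4, -2, -1.5], "angular": [0, 0, -0.2], "claw": 40}, {"dp": [0.4, -2, -1.5], "angular": [0, 0, -0.2], "claw": 40}, {"dp": [0.4, -2, -1.5], "angular": [0, 0, -0.2], "claw": 40}, {"dp": [0.4, -2, -1.5], "angular": [0, 0, -0.2], "claw": 40}, {"dp": [0.4, -2, -1.5], "angular": [0, 0, -0.2], "claw": 40}, {"dp": [0.4, -2, -1.5], "angular": [0, 0, -0.2], "claw": 40}]' --newtons 45

```text
clock: 10.05
tcp_pos: [0.5647, 0.0248, 0.0141]
eef_rot: [2.441, 0.133, 0.047]
contact_force: [-0.4, 0.3, -0.6]
finger_gap: 0.645
```

```bash
python3 - <<'E'
from h import *; from fk import tilt,tcp
s=state()
for h,t in (([563.5,34.3,95],-40),([562,25,110],-10),([561,20,115],20),([560,20,110],50)):
    T=tilt(6,t);go((tcp(h,T),T))
E
```

```text
10.05 tcp [564.7  24.8  14.1] rot
 [[ 0.994  0.083  0.069]
 [ 0.108 -0.762 -0.639]
 [-0.001  0.643 -0.766]] 
q [-0.715  0.894  0.306  2.068  0.739  0.622 -1.074] F [-0.4  0.3 -0.6] gap 60.0
dp [-0.3, 44.6, -49.1] ang [-0.01, -0.08, 0.19] rows>= 1.3
dp [-2.8, 51.7, -57.3] ang [29.99, -0.03, 0.2] rows>= 3.5
dp [-4.3, 51.7, -65.0] ang [59.99, 0.02, 0.21] rows>= 7.0
dp [-5.2, 45.9, -70.7] ang [89.99, 0.08, 0.21] rows>= 10.5
```

Call:
servo_tool --increments '[{"dp": [0, 8, -9], "angular": [0, 0, 0], "claw": 40}, {"dp": [0, 23, -25], "angular": [0, 0, 0], "claw": 40}, {"dp": [0, 38, -42], "angular": [0, 0, 0], "claw": 40}, {"dp": [-1, 45, -50], "angular": [4, 0, 0], "claw": 40}, {"dp": [-1, 48, -53], "angular": [10, 0, 0], "claw": 40}, {"dp": [-2, 50, -55], "angular": [17, 0, 0], "claw": 40}, {"dp": [-2.5, 51, -57], "angular": [24, 0, 0], "claw": 40}, {"dp": [-3, 51.7, -58], "angular": [31, 0, 0], "claw": 40}, {"dp": [-3.3, 51.7, -60], "angular": [38, 0, 0], "claw": 40}, {"dp": [-3.6, 51.7, -62], "angular": [45, 0, 0], "claw": 40}, {"dp": [-4, 51.7, -63.5], "angular": [52, 0, 0], "claw": 40}, {"dp": [-4.3, 51.7, -65], "angular": [59, 0, 0], "claw": 40}, {"dp": [-4.6, 50, -66.5], "angular": [66, 0, 0], "claw": 40}, {"dp": [-4.8, 49, -68], "angular": [73, 0, 0], "claw": 40}, {"dp": [-5, 47.5, -69.5], "angular": [80, 0, 0], "claw": 40}, {"dp": [-5.2, 46, -70.7], "angular": [86, 0, 0], "claw": 40}, {"dp": [-5.2, 46, -70.7], "angular": [90, 0, 0], "claw": 40}, {"dp": [-5.2, 46, -70.7], "angular": [90, 0, 0], "claw": 40}, {"dp": [-5.2, 46, -70.7], "angular": [90, 0, 0], "claw": 40}, {"dp": [-5.2, 46, -70.7], "angular": [90, 0, 0], "claw": 40}]'

```text
clock: 12.05
tcp_pos: [0.5585, 0.0351, 0.0987]
eef_rot: [-2.268, -0.125, 0.058]
contact_force: [-0.2, -0.6, -2.9]
finger_gap: 0.647
```

```bash
python3 - <<'E'
from h import *; from fk import tilt,tcp
s=state();p,d=ctrl.snapshot("scene")
u,v=proj(cam("scene"),[[.56,.02,.11]])[0].astype(int);print(u,v)
cv2.imwrite("pics/c5.png",cv2.resize(p[v-75:v+65,u-110:u+70],(720,560),interpolation=cv2.INTER_CUBIC))
for h,t in (([560,20,60],50),([560,20,55],50)):
    T=tilt(6,t);go((tcp(h,T),T))
E
```

```text
12.05 tcp [558.5  35.1  98.7] rot
 [[ 0.994  0.071 -0.084]
 [ 0.11  -0.641  0.76 ]
 [ 0.    -0.765 -0.645]] 
q [ 0.835  1.009 -0.928  1.931 -0.149  0.705  0.353] F [-0.2 -0.6 -2.9] gap 60.2
313 226
dp [-0.2, 39.6, 32.3] ang [0.13, 0.24, 0.24] rows>= 1.0
dp [-0.2, 43.4, 35.6] ang [0.13, 0.24, 0.24] rows>= 1.1
```

View pics/c5.png

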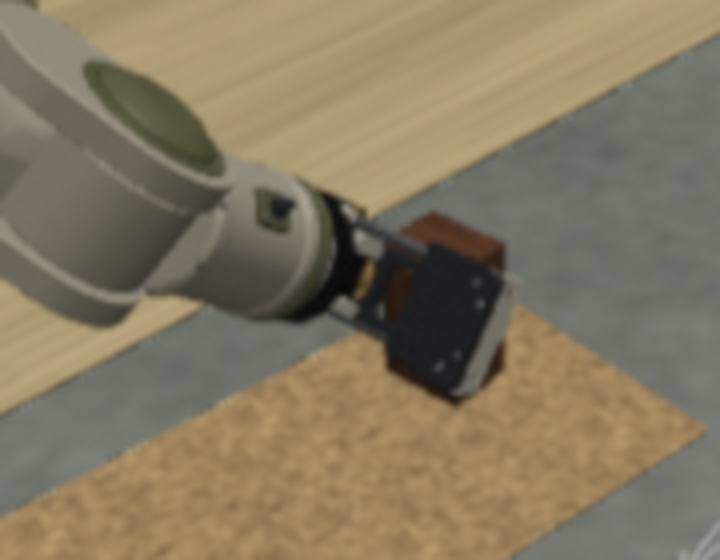

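Call:
servo_tool --increments '[{"dp": [0, 15, 13], "angular": [0, 0.2, 0.2], "claw": 40}, {"dp": [0, 28, 23.5], "angular": [0, 0.2, 0.2], "claw": 40}, {"dp": [0, 36, 30], "angular": [0, 0.2, 0.2], "claw": 40}, {"dp": [0, 39, 32.5], "angular": [0, 0.2, 0.2], "claw": 40}, {"dp": [0, 40.5, 34.2], "angular": [0, 0.2, 0.2], "claw": 40}, {"dp": [0, 41.3, 34.8], "angular": [0, 0.2, 0.2], "claw": 40}, {"dp": [0, 41.8, 35.2], "angular": [0, 0.2, 0.2], "claw": 40}, {"dp": [0, 41.8, 35.2], "angular": [0, 0.2, 0.2], "claw": 40}]'

```text
clock: 12.9
tcp_pos: [0.5573, 0.035, 0.0463]
eef_rot: [-2.263, -0.118, 0.059]
contact_force: [-9.1, -14.8, 29.4]
finger_gap: 0.642
```

```bash
python3 - <<'E'
from h import *
s=state();print((s["tcp_pos"]*1e3-19*Ro.from_rotvec(s["eef_rot"]).as_matrix()[:,2]).round(1))
E
```

```text
12.9 tcp [557.3  35.   46.3] rot
 [[ 0.994  0.065 -0.083]
 [ 0.105 -0.636  0.764]
 [-0.003 -0.769 -0.64 ]] 
q [ 0.82   1.086 -0.892  1.936 -0.119  0.644  0.382] F [ -9.1 -14.8  29.4] gap 59.7
[558.8  20.5  58.5]
```

Call:
servo_tool --increments '[{"dp": [0, -0.8, -0.7], "angular": [0, 0, 0], "claw": 40}, {"dp": [0, -1.3, -1.1], "angular": [0, 0, 0], "claw": 40}, {"dp": [0, -1.3, -1.1], "angular": [0, 0, 0], "claw": 40}]'

```text
clock: 13.2
tcp_pos: [0.5573, 0.035, 0.0464]
eef_rot: [-2.264, -0.118, 0.059]
contact_force: [-6.3, -6.9, 14.6]
finger_gap: 0.642
```

```bash
python3 - <<'E'
from h import *
s=state();print((s["tcp_pos"]*1e3-19*Ro.from_rotvec(s["eef_rot"]).as_matrix()[:,2]).round(1))
p,d=ctrl.snapshot("wrist");q,_=ctrl.snapshot("top");np.save("pics/w6.npy",d)
u,v=proj(cam("top"),[[.56,.02,.1]])[0].astype(int)
a=cv2.resize(q[v-35:v+35,u-40:u+40],(400,350),interpolation=cv2.INTER_CUBIC);b=cv2.resize(p[100:380,160:480],(400,350))
cv2.imwrite("pics/c6.png",np.hstack([a,b]))
E
```

```text
13.2 tcp [557.3  35.   46.4] rot
 [[ 0.994  0.065 -0.082]
 [ 0.105 -0.637  0.763]
 [-0.003 -0.768 -0.641]] 
q [ 0.819  1.085 -0.892  1.936 -0.119  0.643  0.381] F [-6.3 -6.9 14.6] gap 59.7
[558.9  20.5  58.6]
```

View pics/c6.png

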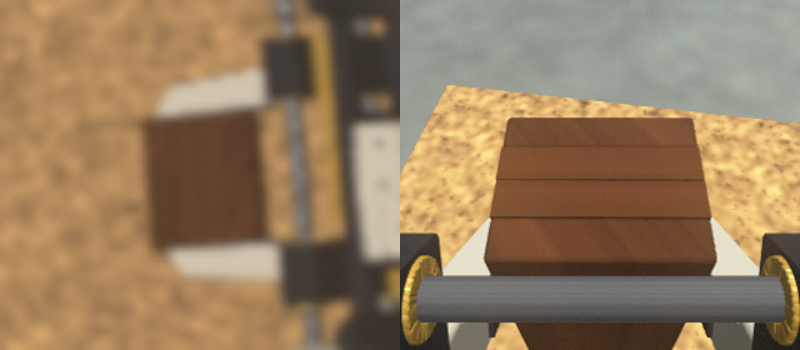

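Call:
servo_tool --increments '[{"dp": [0, -0.6, -0.5], "angular": [0, 0, 0], "claw": 40}, {"dp": [0, -0.9, -0.7], "angular": [0, 0, 0], "claw": 40}, {"dp": [0, -0.9, -0.7], "angular": [0, 0, 0], "claw": 40}, {"dp": [0, -0.9, -0.7], "angular": [0, 0, 0], "claw": 40}]'

```text
clock: 13.7
tcp_pos: [0.5574, 0.035, 0.0464]
eef_rot: [-2.265, -0.117, 0.059]
contact_force: [-4.9, -3.0, 6.5]
finger_gap: 0.644
```

```bash
python3 - <<'E'
from h import *
s=state();R=Ro.from_rotvec(s["eef_rot"]).as_matrix();print((s["tcp_pos"]*1e3-19*R[:,2]).round(1),"tilt",np.degrees(np.arctan2(-R[2,1],-R[2,2])))
E
```

```text
13.7 tcp [557.4  35.   46.4] rot
 [[ 0.995  0.065 -0.082]
 [ 0.105 -0.638  0.763]
 [-0.003 -0.767 -0.641]] 
q [ 0.819  1.085 -0.892  1.936 -0.119  0.643  0.38 ] F [-4.9 -3.   6.5] gap 59.9
[559.   20.5  58.6] tilt 50.10382334521831
```

Call:
servo_tool --increments '[{"dp": [0, -0.9, -0.7], "angular": [0, 0, 0], "claw": 60.5}, {"dp": [0, -0.9, -0.7], "angular": [0, 0, 0], "claw": 61}, {"dp": [0, -0.9, -0.7], "angular": [0, 0, 0], "claw": 62}, {"dp": [0, -0.9, -0.7], "angular": [0, 0, 0], "claw": 64}, {"dp": [0, -0.9, -0.7], "angular": [0, 0, 0], "claw": 68}, {"dp": [0, -0.9, -0.7], "angular": [0, 0, 0], "claw": 75}, {"dp": [0, -0.9, -0.7], "angular": [0, 0, 0], "claw": 85}, {"dp": [0, -0.9, -0.7], "angular": [0, 0, 0], "claw": 93}, {"dp": [0, -0.9, -0.7], "angular": [0, 0, 0], "claw": 93}, {"dp": [0, -0.9, -5], "angular": [0, 0, 0], "claw": 93}, {"dp": [0, -0.9, -20], "angular": [0, 0, 0], "claw": 93}, {"dp": [0, -0.9, -45], "angular": [0, 0, 0], "claw": 93}, {"dp": [0, -0.9, -75], "angular": [0, 0, 0], "claw": 93}, {"dp": [0, -0.9, -105], "angular": [0, 0, 0], "claw": 93}, {"dp": [0, -0.9, -120], "angular": [0, 0, 0], "claw": 93}, {"dp": [0, -0.9, -120], "angular": [0, 0, 0], "claw": 93}]'

```text
clock: 15.3
tcp_pos: [0.5692, -0.0587, 0.1248]
eef_rot: [-2.268, -0.114, 0.052]
contact_force: [0.2, 0.1, -1.3]
finger_gap: 1.0
```

```bash
python3 - <<'E'
from h import *; import pickle
s=state();pickle.dump(s,open("pics/w7.pkl","wb"))
p,d=ctrl.snapshot("wrist");q,dt=ctrl.snapshot("top");np.save("pics/w7.npy",d);cv2.imwrite("pics/w7.png",p);cv2.imwrite("pics/t7.png",q)
u,v=proj(cam("top"),[[.56,.02,.1]])[0].astype(int);print(u,v)
a=cv2.resize(q[v-30:v+30,u-40:u+40],(400,300),interpolation=cv2.INTER_CUBIC);b=cv2.resize(p[80:360,140:500],(400,311))[:300]
cv2.imwrite("pics/c7.png",np.hstack([a,b]))
E
```

```text
15.3 tcp [569.2 -58.7 124.8] rot
 [[ 0.995  0.065 -0.076]
 [ 0.1   -0.641  0.761]
 [ 0.001 -0.765 -0.644]] 
q [ 0.939  0.989 -0.912  1.815 -0.126  0.901  0.393] F [ 0.2  0.1 -1.3] gap 93.0
297 268
```

View pics/c7.png

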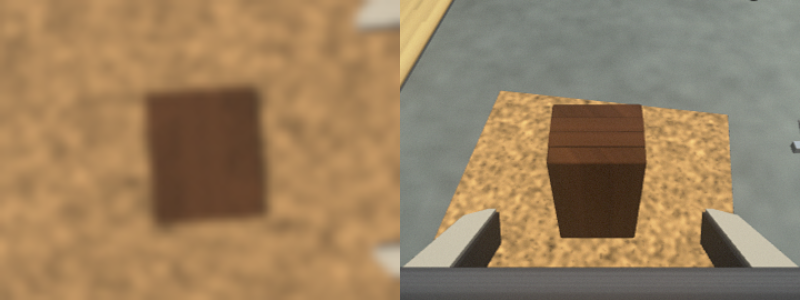

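```bash
python3 - <<'E'
from h import *; from fk import *; import pickle
s=pickle.load(open("pics/w7.pkl","rb"));c=cam("wrist",s)
C=ray(c,[(272.3,226.7),(361.4,225.8),(357.8,173.6),(276.8,173.6)],.103)*1e3
print(C.round(1),C.mean(0).round(1),[np.linalg.norm(C[i]-C[(i+1)%4]).round(1) for i in range(4)])
B=ray(c,[(281,293),(350.6,292.5)],.003)*1e3;print("base front",B.round(1))
q=cv2.imread("pics/t7.png")[245:292,275:325];m=(q.max(2)<120).astype(np.uint8);k,l,st,_=cv2.connectedComponentsWithStats(m);j=1+st[1:,4].argmax()
px=np.argwhere(l==j)[:,::-1]+[275,245];print("top",st[j],rect(cam("top"),px,.103))
q0=s["joints"]
for h,t in (([558,25,220],-40),([558,25,190],-40),([558,25,60],-40),([558,25,28],50)):
    T=tilt(6,t);r=ik(tcp(h,T),T,q0,.05);print(t,r[0].round(2),r[1:])
E
```

```text
[[ 5.327e+02 -6.400e+00  1.030e+02]
 [ 5.910e+02  2.000e-01  1.030e+02]
 [ 5.869e+02  4.880e+01  1.030e+02]
 [ 5.272e+02  4.290e+01  1.030e+02]] [559.5  21.4 103. ] [np.float64(58.6), np.float64(48.8), np.float64(60.0), np.float64(49.5)]
base front [[529.1  -5.    3. ]
 [591.1   1.7   3. ]]
top [ 12  11  23  27 559] [557.9  17.6  58.1  49.3   1.2]
-40 [-0.09  0.62 -0.62  1.98  0.95  1.32 -1.16] (np.float64(0.0011418268218607917), np.float64(0.001202075531536603))
-40 [-0.1   0.66 -0.59  2.    0.98  1.29 -1.21] (np.float64(0.0012315127106472905), np.float64(0.0012672043562008172))
-40 [-0.15  0.86 -0.53  2.05  1.14  1.18 -1.43] (np.float64(0.00166880159858569), np.float64(0.0015873382953021128))
50 [ 0.8   1.13 -0.87  1.94 -0.1   0.6   0.4 ] (np.float64(0.00027778879514988436), np.float64(0.0001653381185977687))
```

```bash
python3 - <<'E'
from h import *; from fk import tilt,tcp
C=np.array([559.5,21.4,53])
T=tilt(6,50);go((tcp([567,-73+0,230],T),T))
T=tilt(6,5);go((tcp([559,25,250],T),T))
T=tilt(6,-40);z=T.as_matrix()[:,2];go((tcp(C-130*z,T),T))
E
```

```text
dp [-2.7, -70.8, -62.0] ang [-0.01, -0.03, -0.12] rows>= 1.9
dp [-0.5, -135.8, -5.1] ang [-45.01, 0.02, -0.12] rows>= 5.2
dp [-0.4, -107.0, 105.3] ang [-90.01, 0.07, -0.12] rows>= 10.5
```

Call:
servo_tool --increments '[{"dp": [-1, -24, -21], "angular": [0, 0, 0], "claw": 93}, {"dp": [-2, -50, -43], "angular": [0, 0, 0], "claw": 93}, {"dp": [-2, -75, -60], "angular": [-6, 0, 0], "claw": 93}, {"dp": [-2, -95, -50], "angular": [-14, 0, 0], "claw": 93}, {"dp": [-1.5, -110, -38], "angular": [-22, 0, 0], "claw": 93}, {"dp": [-1, -122, -25], "angular": [-30, 0, 0], "claw": 93}, {"dp": [-1, -130, -14], "angular": [-38, 0, 0], "claw": 93}, {"dp": [-0.5, -136, -5], "angular": [-46, 0, 0], "claw": 93}, {"dp": [-0.5, -136, 15], "angular": [-54, 0, 0], "claw": 93}, {"dp": [-0.5, -132, 40], "angular": [-62, 0, 0], "claw": 93}, {"dp": [-0.5, -125, 65], "angular": [-70, 0, 0], "claw": 93}, {"dp": [-0.5, -116, 88], "angular": [-78, 0, 0], "claw": 93}, {"dp": [-0.4, -107, 105], "angular": [-85, 0, 0], "claw": 93}, {"dp": [-0.4, -107, 105], "angular": [-90, 0, -0.1], "claw": 93}, {"dp": [-0.4, -107, 105], "angular": [-90, 0, -0.1], "claw": 93}, {"dp": [-0.4, -107, 105], "angular": [-90, 0, -0.1], "claw": 93}, {"dp": [-0.4, -107, 105], "angular": [-90, 0, -0.1], "claw": 93}]'

```text
clock: 17.1
tcp_pos: [0.5524, 0.0905, 0.139]
eef_rot: [2.443, 0.126, 0.045]
contact_force: [-0.1, 0.2, -0.1]
finger_gap: 1.002
```

```bash
python3 - <<'E'
from h import *; from fk import tilt,tcp
state();C=np.array([559.5,21.4,53])
T=tilt(6,-40);z=T.as_matrix()[:,2]
for k in (130,0): go((tcp(C-k*z,T),T))
E
```

```text
17.1 tcp [552.4  90.5 139. ] rot
 [[ 0.995  0.079  0.065]
 [ 0.102 -0.763 -0.638]
 [-0.001  0.641 -0.767]] 
q [-0.459  0.681 -0.238  1.971  0.816  1.123 -1.176] F [-0.1  0.2 -0.1] gap 93.2
dp [-0.1, -2.1, -0.5] ang [-0.1, 0.11, -0.07] rows>= 0.0
dp [0.1, -1.9, 129.5] ang [-0.1, 0.11, -0.07] rows>= 2.6
```

Call:
servo_tool --increments '[{"dp": [0, -2, 35], "angular": [0, 0, 0], "claw": 93}, {"dp": [0, -2, 70], "angular": [0, 0, 0], "claw": 93}, {"dp": [0, -2, 98], "angular": [0, 0, 0], "claw": 93}, {"dp": [0, -2, 116], "angular": [0, 0, 0], "claw": 93}, {"dp": [0, -2, 125], "angular": [0, 0, 0], "claw": 93}, {"dp": [0, -2, 129.5], "angular": [0, 0, 0], "claw": 93}, {"dp": [0, -2, 129.5], "angular": [0, 0, 0], "claw": 93}, {"dp": [0, -2, 129.5], "angular": [0, 0, 0], "claw": 93}]' --newtons 8

```text
clock: 17.9
tcp_pos: [0.5611, 0.0113, 0.0386]
eef_rot: [2.442, 0.128, 0.047]
contact_force: [0.0, 0.3, 0.4]
finger_gap: 1.0
```

```bash
python3 - <<'E'
from h import *; from fk import tilt,tcp
state();C=np.array([559.5,21.4,53])
T=tilt(6,-40);go((tcp(C,T),T))
E
```

```text
17.9 tcp [561.1  11.3  38.6] rot
 [[ 0.995  0.08   0.067]
 [ 0.105 -0.763 -0.638]
 [ 0.     0.642 -0.767]] 
q [-0.392  0.818 -0.158  2.066  1.016  0.921 -1.32 ] F [0.  0.3 0.4] gap 93.0
dp [-0.5, 1.4, 1.4] ang [-0.08, -0.0, -0.01] rows>= 0.0
```

Close gently, then firm up.

Call:
servo_tool --increments '[{"dp": [-0.5, 1.4, 1.4], "angular": [0, 0, 0], "claw": 93}, {"dp": [-0.5, 1.4, 1.4], "angular": [0, 0, 0], "claw": 80}, {"dp": [-0.5, 1.4, 1.4], "angular": [0, 0, 0], "claw": 72}, {"dp": [-0.5, 1.4, 1.4], "angular": [0, 0, 0], "claw": 67}, {"dp": [-0.5, 1.4, 1.4], "angular": [0, 0, 0], "claw": 64}, {"dp": [-0.5, 1.4, 1.4], "angular": [0, 0, 0], "claw": 62}, {"dp": [-0.5, 1.4, 1.4], "angular": [0, 0, 0], "claw": 60}, {"dp": [-0.5, 1.4, 1.4], "angular": [0, 0, 0], "claw": 55}, {"dp": [-0.5, 1.4, 1.4], "angular": [0, 0, 0], "claw": 40}, {"dp": [-0.5, 1.4, 1.4], "angular": [0, 0, 0], "claw": 40}]' --newtons 8

```text
clock: 18.9
tcp_pos: [0.5603, 0.0087, 0.0377]
eef_rot: [2.441, 0.128, 0.045]
contact_force: [-0.7, -0.1, -0.2]
finger_gap: 0.646
```

Call:
servo_tool --increments '[{"dp": [0, 0, 0], "angular": [0, 0, 0], "claw": 40}, {"dp": [0, 0, 0], "angular": [0, 0, 0], "claw": 40}, {"dp": [0, 0, 0], "angular": [0, 0, 0], "claw": 40}]' --newtons 45

```text
clock: 19.2
tcp_pos: [0.5603, 0.0087, 0.0377]
eef_rot: [2.441, 0.128, 0.045]
contact_force: [-0.5, 0.4, 0.1]
finger_gap: 0.645
```

```bash
python3 - <<'E'
from h import *; from fk import tilt,tcp
s=state();R=Ro.from_rotvec(s["eef_rot"]).as_matrix();print("hold",(s["tcp_pos"]*1e3-19*R[:,2]).round(1),"tilt",np.degrees(np.arctan2(-R[2,1],-R[2,2])))
for h,t in (([559.5,21.4,105],-40),([559.5,21.4,110],5),([559.5,21.4,90],50),([559.5,21.4,32],50)):
    T=tilt(6,t);go((tcp(h,T),T))
E
```

```text
19.2 tcp [560.3   8.7  37.7] rot
 [[ 0.995  0.081  0.066]
 [ 0.104 -0.762 -0.639]
 [-0.001  0.643 -0.766]] 
q [-0.39   0.819 -0.156  2.069  1.019  0.918 -1.321] F [-0.5  0.4  0.1] gap 60.0
hold [559.1  20.8  52.2] tilt -39.9841276689065
dp [0.5, 33.5, -40.8] ang [-0.02, 0.06, 0.05] rows>= 1.1
dp [0.5, 23.3, -50.2] ang [44.98, 0.08, 0.02] rows>= 5.2
dp [0.5, 4.9, -48.3] ang [89.98, 0.08, -0.01] rows>= 10.5
dp [0.5, -32.4, -3.9] ang [89.98, 0.08, -0.01] rows>= 10.5
```

Call:
servo_tool --increments '[{"dp": [0, 5, -6], "angular": [0, 0, 0], "claw": 40}, {"dp": [0, 16, -20], "angular": [0, 0, 0], "claw": 40}, {"dp": [0, 27, -33], "angular": [0, 0, 0], "claw": 40}, {"dp": [0.5, 34, -41], "angular": [3, 0, 0], "claw": 40}, {"dp": [0.5, 33, -43], "angular": [9, 0, 0], "claw": 40}, {"dp": [0.5, 31, -45], "angular": [16, 0, 0], "claw": 40}, {"dp": [0.5, 29, -47], "angular": [23, 0, 0], "claw": 40}, {"dp": [0.5, 27, -48], "angular": [30, 0, 0], "claw": 40}, {"dp": [0.5, 25, -49], "angular": [37, 0, 0], "claw": 40}, {"dp": [0.5, 23.3, -50], "angular": [44, 0, 0], "claw": 40}, {"dp": [0.5, 21, -50], "angular": [51, 0, 0], "claw": 40}, {"dp": [0.5, 18, -50], "angular": [58, 0, 0], "claw": 40}, {"dp": [0.5, 15, -50], "angular": [65, 0, 0], "claw": 40}, {"dp": [0.5, 12, -49], "angular": [72, 0, 0], "claw": 40}, {"dp": [0.5, 9, -49], "angular": [79, 0, 0], "claw": 40}, {"dp": [0.5, 6, -48], "angular": [85, 0, 0], "claw": 40}, {"dp": [0.5, 5, -48], "angular": [90, 0, 0], "claw": 40}, {"dp": [0.5, 5, -48], "angular": [90, 0, 0], "claw": 40}, {"dp": [0.5, 5, -48], "angular": [90, 0, 0], "claw": 40}, {"dp": [0.5, 5, -48], "angular": [90, 0, 0], "claw": 40}]'

```text
clock: 21.2
tcp_pos: [0.5582, 0.0364, 0.0788]
eef_rot: [-2.269, -0.122, 0.056]
contact_force: [0.8, -0.6, -3.1]
finger_gap: 0.645
```

```bash
python3 - <<'E'
from h import *; from fk import tilt,tcp
s=state();R=Ro.from_rotvec(s["eef_rot"]).as_matrix();print("hold",(s["tcp_pos"]*1e3-19*R[:,2]).round(1),"tilt",np.degrees(np.arctan2(-R[2,1],-R[2,2])))
for h,t in (([559.5,21.4,32],50),([559.5,21.4,28],50)):
    T=tilt(6,t);go((tcp(h,T),T))
p,d=ctrl.snapshot("scene")
u,v=proj(cam("scene"),[[.56,.02,.09]])[0].astype(int)
cv2.imwrite("pics/c8.png",cv2.resize(p[v-75:v+65,u-110:u+70],(720,560),interpolation=cv2.INTER_CUBIC))
E
```

```text
21.2 tcp [558.2  36.4  78.8] rot
 [[ 0.994  0.069 -0.081]
 [ 0.107 -0.641  0.76 ]
 [ 0.    -0.764 -0.645]] 
q [ 0.92   1.152 -1.124  1.931  0.19   0.695  0.036] F [ 0.8 -0.6 -3.1] gap 60.0
hold [559.7  21.9  91. ] tilt 49.84181259879519
dp [-0.3, 45.4, 37.7] ang [0.16, 0.08, 0.1] rows>= 1.2
dp [-0.3, 48.4, 40.2] ang [0.16, 0.08, 0.1] rows>= 1.3
```

Call:
servo_tool --increments '[{"dp": [0, 15, 13], "angular": [0.16, 0, 0], "claw": 40}, {"dp": [0, 29, 24], "angular": [0.16, 0, 0], "claw": 40}, {"dp": [0, 38, 32], "angular": [0.16, 0, 0], "claw": 40}, {"dp": [0, 42, 35], "angular": [0.16, 0, 0], "claw": 40}, {"dp": [0, 44.4, 37.4], "angular": [0.16, 0, 0], "claw": 40}, {"dp": [0, 44.4, 37.4], "angular": [0.16, 0, 0], "claw": 40}, {"dp": [0, 44.4, 37.4], "angular": [0.16, 0, 0], "claw": 40}]'

```text
clock: 21.95
tcp_pos: [0.5582, 0.0359, 0.02]
eef_rot: [-2.263, -0.118, 0.056]
contact_force: [0.1, 0.7, -2.3]
finger_gap: 0.649
```

```bash
cat >> h.py <<'E'
def hold():
    s=state();R=Ro.from_rotvec(s["eef_rot"]).as_matrix();print("hold",(s["tcp_pos"]*1e3-19*R[:,2]).round(1),"tilt",np.degrees(np.arctan2(-R[2,1],-R[2,2])).round(2))
E
python3 -c "
from h import *
hold()"
```

```text
21.95 tcp [558.2  35.9  20. ] rot
 [[ 0.995  0.066 -0.081]
 [ 0.105 -0.637  0.764]
 [-0.001 -0.768 -0.64 ]] 
q [ 0.901  1.231 -1.067  1.928  0.237  0.642  0.064] F [ 0.1  0.7 -2.3] gap 60.4
hold [559.8  21.3  32.2] tilt 50.19
```

Call:
servo_tool --increments '[{"dp": [0, 0.8, 0.6], "angular": [-0.15, 0, 0], "claw": 40}, {"dp": [0, 1.5, 1.3], "angular": [-0.15, 0, 0], "claw": 40}, {"dp": [0, 2.1, 1.75], "angular": [-0.15, 0, 0], "claw": 40}, {"dp": [0, 2.1, 1.75], "angular": [-0.15, 0, 0], "claw": 40}]'

```text
clock: 22.35
tcp_pos: [0.5581, 0.0356, 0.0169]
eef_rot: [-2.266, -0.118, 0.057]
contact_force: [0.8, -0.0, -2.6]
finger_gap: 0.648
```

```bash
python3 -c "
from h import *
hold()"
```

```text
22.35 tcp [558.1  35.6  16.9] rot
 [[ 0.995  0.066 -0.081]
 [ 0.104 -0.639  0.762]
 [-0.001 -0.766 -0.643]] 
q [ 0.898  1.232 -1.063  1.928  0.24   0.638  0.064] F [ 0.8 -0.  -2.6] gap 60.3
hold [559.6  21.2  29.1] tilt 50.02
```

Call:
servo_tool --increments '[{"dp": [0, 0.4, 0.35], "angular": [0, 0, 0], "claw": 40}, {"dp": [0, 0.8, 0.65], "angular": [0, 0, 0], "claw": 40}, {"dp": [0, 1.0, 0.8], "angular": [0, 0, 0], "claw": 40}, {"dp": [0, 1.0, 0.8], "angular": [0, 0, 0], "claw": 40}]'

```text
clock: 22.75
tcp_pos: [0.558, 0.0357, 0.0165]
eef_rot: [-2.265, -0.118, 0.057]
contact_force: [-3.2, -5.2, 6.5]
finger_gap: 0.643
```

```bash
python3 -c "
from h import *
hold()"
```

```text
22.75 tcp [558.   35.7  16.5] rot
 [[ 0.994  0.067 -0.081]
 [ 0.105 -0.639  0.762]
 [-0.001 -0.767 -0.642]] 
q [ 0.898  1.233 -1.063  1.928  0.24   0.638  0.065] F [-3.2 -5.2  6.5] gap 59.8
hold [559.5  21.2  28.7] tilt 50.06
```

Call:
servo_tool --increments '[{"dp": [0, 0, 0], "angular": [0, 0, 0], "claw": 60.5}, {"dp": [0, 0, 0], "angular": [0, 0, 0], "claw": 61}, {"dp": [0, 0, 0], "angular": [0, 0, 0], "claw": 63}, {"dp": [0, 0, 0], "angular": [0, 0, 0], "claw": 68}, {"dp": [0, 0, 0], "angular": [0, 0, 0], "claw": 78}, {"dp": [0, 0, 0], "angular": [0, 0, 0], "claw": 93}, {"dp": [0, 0, 0], "angular": [0, 0, 0], "claw": 93}, {"dp": [0, 0, 0], "angular": [0, 0, 0], "claw": 93}, {"dp": [0, 0, -8], "angular": [0, 0, 0], "claw": 93}, {"dp": [0, 0, -25], "angular": [0, 0, 0], "claw": 93}, {"dp": [0, 0, -55], "angular": [0, 0, 0], "claw": 93}, {"dp": [0, 0, -90], "angular": [0, 0, 0], "claw": 93}, {"dp": [0, -20, -130], "angular": [0, 0, 0], "claw": 93}, {"dp": [0, -50, -150], "angular": [0, 0, 0], "claw": 93}, {"dp": [0, -60, -150], "angular": [0, 0, 0], "claw": 93}, {"dp": [0, -60, -150], "angular": [0, 0, 0], "claw": 93}, {"dp": [0, -60, -150], "angular": [0, 0, 0], "claw": 93}]'

```text
clock: 24.45
tcp_pos: [0.5657, -0.0405, 0.157]
eef_rot: [-2.267, -0.118, 0.058]
contact_force: [-0.9, -0.5, -0.9]
finger_gap: 1.003
```

```bash
python3 - <<'E'
from h import *
hold()
w,_=ctrl.snapshot("wrist");p,d=ctrl.snapshot("scene");q,dt=ctrl.snapshot("top");cv2.imwrite("pics/t9.png",q);cv2.imwrite("pics/s9.png",p);cv2.imwrite("pics/w9.png",w)
u,v=proj(cam("scene"),[[.56,.02,.03]])[0].astype(int)
a=cv2.resize(p[v-30:v+30,u-40:u+40],(400,300),interpolation=cv2.INTER_CUBIC);b=cv2.resize(q[180:330,230:430],(400,300));
e=cv2.resize(w[60:300,160:480],(400,300));f=cv2.resize(q,(400,300))
cv2.imwrite("pics/c9.png",np.vstack([np.hstack([a,b]),np.hstack([e,f])]))
r=q[245:292,265:335];m=(r.max(2)<120).astype(np.uint8);k,l,st,_=cv2.connectedComponentsWithStats(m);j=1+st[1:,4].argmax()
print(rect(cam("top"),np.argwhere(l==j)[:,::-1]+[265,245],.053))
E
```

```text
24.45 tcp [565.7 -40.5 157. ] rot
 [[ 0.994  0.066 -0.082]
 [ 0.105 -0.64   0.762]
 [-0.002 -0.766 -0.643]] 
q [ 1.035  1.078 -1.19   1.823  0.128  0.927  0.077] F [-0.9 -0.5 -0.9] gap 93.2
hold [567.2 -55.  169.2] tilt 49.99
[558.7  18.8  97.5  58.8 -83.8]
```

View pics/c9.png

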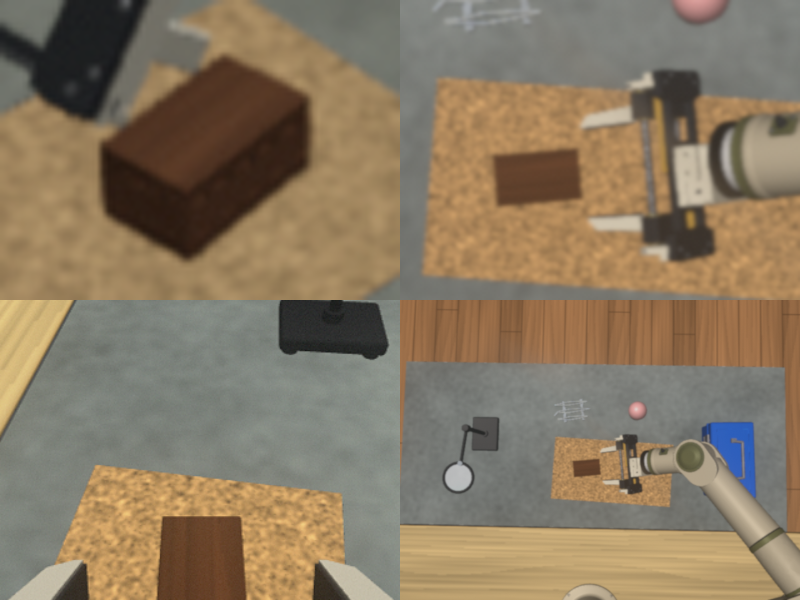

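```bash
python3 - <<'E'
from h import *
a,b=cv2.imread("pics/top0.png"),cv2.imread("pics/t9.png");a2,b2=cv2.imread("pics/scene0.png"),cv2.imread("pics/s9.png")
D=lambda x,y,s:int((cv2.absdiff(x[s],y[s]).max(2)>30).sum())
for n,s in dict(lens=np.s_[180:320,60:165],twz=np.s_[150:200,240:306],ball=np.s_[155:198,360:402]).items(): print(n,D(a,b,s))
for n,s in dict(ball=np.s_[305:360,298:345],lens=np.s_[120:235,385:475],box=np.s_[295:455,50:205]).items(): print("scene",n,D(a2,b2,s))
print(ctrl.job_done(), ctrl.sense()["clock"])
E
```

```text
lens 0
twz 0
ball 0
scene ball 0
scene lens 0
scene box 0
the job is handed in; nothing more can be done
the job is handed in; nothing more can be done
```

The two trays are closed mouth to mouth and turned over. The pair now lies flat on the cork mat near (0.559, 0.020), with the emptied walnut tray on top as a cover. I couldn't see inside the closed pair, so that the stones are face up follows from the turn and wasn't seen directly.

**What I did:** I set the empty tray on the stone tray as it lay and squeezed the pair across its width to square it. Then I turned it 90°, stood it on its end, gripped it again and turned it another 90° the same way. I released it after light contact with the mat. The robot's clock was at about 24.5 s of the 69 s allowed.

**Last checks:**
- **Pair:** the final pictures show it flat on the mat with flush sides and no visible step at the seam. I judged the seam from an enlarged view from the scene camera only, not from close up. From the top it measured 97.5 x 58.8 mm at 6° yaw.
- **Bystanders:** the lens, tweezers, quartz ball and tackle box showed no change from the first pictures, wherever the arm was not hiding them.
- **Forces:** the highest wrist reading was about 29 N upward, 34 N in all, when the pair first stood on end.

**Disagreement:** when I stood the pair on end, it touched the mat about 3 mm higher than I had calculated. I eased off, and it stood upright and square. The final touchdown was within 1 mm of the expected height.

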